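Set the two-part lid on the cap tin, then hold up its cover

TASK

Get the bottle-cap tin ready for sorting: pick up the wide lid with the small knobbed cover still sitting in it, set the pair down on the wide open tin without dropping it, so that the wide lid sits fully home on the rim, and let go. Then lift the small cover off on its own, leaving the wide lid seated undisturbed, and finish while still holding the cover in the air, about a hand's breadth above its place in the throat. Leave the tin standing where it is, and do not move or knock over the other things on the table.

Things in the scene. Friction and masses are not known exactly. Their poses are not given: they have to be found in the camera images.
- tin: The wide open tin: plain bare-metal round can, 116 mm outer diameter (119 mm over the rolled beads), 105 mm high, walls 4 mm, so the mouth is 108 mm wide; a few bottle caps lie in it, below 50 mm. Stands loose on the table, 0.8 kg. Origin at the centre of its underside, z up; the rim is 105 mm above it.
- lid_center (a point): Centre of the wide lid (50 mm high in all), on its axis, 25 mm above its underside; z up out of the throat. Its throat is an upright tube, 60 mm outside and 52 mm inside diameter, rising 32 mm from the flange (18 to 50 mm above the underside): grip it from outside. At the start the lid stands upright on the table. Fully home on the tin, this point is 116 mm above the tin's underside.
- cover_center (a point): Centre of the small cover, on its axis, 20 mm above its underside; z up through its knob. The knob is 22 mm in diameter, from 20 to 42 mm above the underside (its top), on an 18 mm neck. In place in the throat, this point is 35 mm above the wide lid's centre; it sits there at the start, not fastened.
- lid: The wide lid: loose, bare metal, about 0.22 kg, z up. Origin at the centre of its underside. From the bottom: a plug 101 mm wide, 14 mm deep, lower edge tapered to 92 mm, enters the tin's mouth with 3.5 mm to spare all round; a flange 122 mm wide, 4 mm thick, rests on the tin's rim; on it the throat, closed at its bottom by a slit rubber guard.
- cover: The small cover: loose, bare metal, about 0.09 kg, 42 mm high. Origin at the centre of its underside, z up. From the bottom: a plug 47 mm wide, 10 mm deep, loose in the throat; a flange 58 mm wide (narrower than the throat's outside), 4 mm thick, that rests on top of the throat; a neck; the knob.
- bottle_a: Yellow plastic bottle, 60 mm diameter, 215 mm tall, standing on a round free-turning plastic turntable (190 mm wide, 22 mm high). Bystander. Origin at the centre of its underside.
- bottle_b: The other yellow plastic bottle, the same, on the same turntable. Bystander. Origin at the centre of its underside.
- opener: Flat chrome bottle opener, 145 mm long, 46 mm wide at its ring head, 8 mm thick, lying on the table. Bystander. Origin under the middle, x along it towards the ring.
- silicone_lid: Flat green silicone lid, 100 mm diameter, 5 mm thick with a small pull button to 16 mm height, lying on the table. Bystander. Origin at the centre of its underside.
- tumbler: Glass tumbler, 76 mm wide at the rim, 105 mm tall. Bystander. Origin at the centre of its underside.
- small_tin: Small narrow open tin of can tabs, 74 mm diameter, 85 mm tall; too narrow for the wide lid. Bystander. Origin at the centre of its underside.
There are look-alikes about, which are no part of the job. Leave any blue or orange look-alike of the tin alone.

How it is judged:
By the outcome, as a careful person would: the job done as asked, in the order asked, and still so for the second after the job is handed in, while the arm keeps its last pose, push and grip.
It also fails if it takes over 58 s, if anything falls off the work surface, if the arm or the gripper's body presses on something with over 40 N, if the wrist force passes 120 N, or if a joint passes its speed limit or range.

ROBOT

A 6-joint arm with a two-finger parallel gripper is mounted at the origin on the work surface. World frame = base frame: x ahead of the robot, y to its left, z up, the work surface at z = 0. Lengths are in m, angles in degrees, forces in N, time in s.
With the tool pointing down it reaches from about 0.225 to 0.875 m from the base axis. Payload 3.4 kg.
Tool frame: the origin (TCP) lies midway between the tips of the shut fingers; the grasp point (between the pads) lies 19 mm behind it; z points along the fingers, x is the direction in which the jaws open and shut, and the axes are right-handed (so a half turn about z gives the same grasp; the last joint's range is limited). The gripper opens to 85 mm and grips with 20 to 120 N. Pads are 22 mm wide; open, the fingers measure 114 mm over their backs; the gripper's body (76 mm by 85 mm) begins 54 mm behind the grasp point. The pads swing forward as they close: fully open they stand 13 mm farther back than shut.
Start: joints at [-81.99, 15.808, 86.224, -0, 77.962, -6.933], TCP at [0.148, -0.556, 0.231] pointing down, gripper open.
Joint ranges: [-165.64, 165.64], [-43.16, 119.46], [12.63, 154.43], [-67.54, 247.53], [6.08, 155.33], [-154.97, 154.97]. Speed limits (degrees/s): [147.25, 147.25, 180, 180, 180, 180].

INTERFACE

Orientations are given as [roll, pitch, yaw] about the fixed x, y, z axes, in that order (R = Rz(yaw) Ry(pitch) Rx(roll)).
In Python, from station import r gives the robot as it stands. Calls block until the motion is done:
- r.reach(position, orientation): joint-space move of the TCP to a pose.
- r.servo_line(position, rot=None, vel=0.15, until_force=None): straight line of the TCP; rot=None keeps the orientation; vel is the mean speed in m/s. With until_force (N) it stops when the force on the tool has changed by that much, and returns True; else False.
- r.movej(angles): joint-space move.
- r.move_gripper(opening, squeeze=None): finger opening in m; squeeze is the grip in N (None keeps the last); returns when the fingers have stopped.
- r.wait(seconds).
- r.ik(position, orientation): joint angles nearest the present ones, or None.
- r.observe(): the state.
- r.grab_frame(name): name is "scene" or "top"; returns a dict with "img" (400x640x3 uint8, red, green, blue), "camera_matrix" (3x3 intrinsics, pixels), "k1" (the pictures are not rectified: a ray, as slopes to the right and down, at radius r is drawn at 1 + k1 r^2 times it, then the intrinsics apply), "R" (3x3) and "t" (3): a world point X has camera coordinates R X + t. Camera axes: x right, y down, z forward; pixel columns grow to the right and rows downward; lengths in m; the calibration is good to about 2 mm. A picture is of the moment at which its call begins. There is no depth.
A pose or a line that the arm cannot do raises r.IKError and nothing moves.
- r.sign_off(): hands the job in, once; it reports no verdict.
The state is a dict: "clock": time; "joints": joint angles; "dq": joint speeds; "joint_torque": joint torques, N m; "tcp_pos": TCP position; "ee_rot": TCP orientation; "force": force on the tool from outside, world axes, zero at the start; "torque": the same for the moment, N m; "finger_gap": finger opening in m.
Only numpy, scipy, OpenCV 4.12 (cv2) and the standard library are available. Lean on these libraries where they do the work, as an engineer would, in place of code of your own. Each camera call takes 0.05 s, during which the arm holds its last target.

## Working session

There is one attempt and no reset: what is moved stays moved. The work goes in short steps, each a Python script; the robot and the scene stay as the last script left them, time stands still between calls to the robot, and variables do not carry over. Pictures are saved under pics/ and viewed, and the job is handed in when it is done.

```bash
mkdir -p pics; ls; python3 - <<'E'
from station import r
import cv2,numpy as np
print(r.observe())
for n in ("scene","top"):
    f=r.grab_frame(n); cv2.imwrite(f"pics/{n}0.png",f["img"][:,:,::-1])
    np.savez(f"{n}0.npz",**f)
    print(n,f["camera_matrix"],f["k1"],f["R"],f["t"])
E
```

```text
pics
{'clock': 0.0, 'joints': array([-8.19899032e+01,  1.58467510e+01,  8.62963534e+01, -5.10911450e-04,
        7.79633496e+01, -6.93103385e+00]), 'dq': array([ 0.03566656, -0.04024625, -0.01915343, -0.05515883, -0.00302377,
       -0.00247581]), 'joint_torque': array([-5.58600150e-04, -4.16770148e+01, -2.45806968e+01, -4.91112569e-04,
        1.09796741e-02, -3.23726113e-07]), 'tcp_pos': array([ 0.14818197, -0.55501073,  0.23044052]), 'ee_rot': array([-1.79987650e+02,  1.05736387e-01, -7.50587509e+01]), 'force': array([ 0.61385873, -0.19665339, -0.32826227]), 'torque': array([-0.00772758,  0.03061596, -0.00148048]), 'finger_gap': 0.08550495921946442}
scene [[373.96793468   0.         317.07790848]
 [  0.         373.96793468 197.08717119]
 [  0.           0.           1.        ]] -0.015682961813494597 [[-0.66873387  0.74320026  0.02117496]
 [ 0.46956218  0.44425225 -0.7629884 ]
 [-0.5764602  -0.50029322 -0.64606526]] [ 0.35918545 -0.21573525  1.22308355]
top [[370.00147931   0.         313.47463806]
 [  0.         370.00147931 194.66299517]
 [  0.           0.           1.        ]] -0.055807052508045796 [[-0.02088046 -0.99976174 -0.00636169]
 [-0.99477446  0.02141151 -0.09982642]
 [ 0.09993885  0.00424402 -0.99498453]] [0.00159495 0.51621156 1.01683717]
```

View pics/scene0.png

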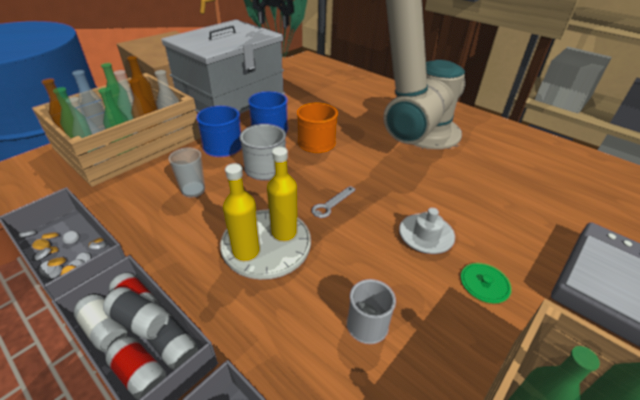

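View pics/top0.png

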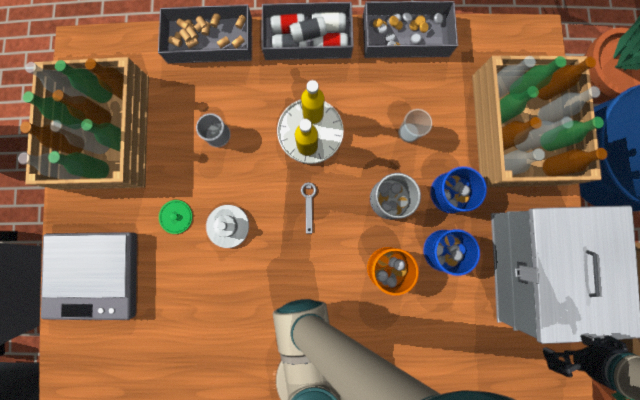

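Scene view: the lid and cover pair is at (428,233), or (228,227) in the top view. Tin candidates by pixel (scene / top):
- Bare-metal wide tin: (263,152) / (396,196)
- Blue: (219,130) and (268,110) / (458,190) and (452,252)
- Orange: (317,127) / (393,271)
- Small tin: (371,310) / (212,129)

I choose the bare-metal one at top (396,196). For the lid, the green silicone lid at top (176,216) is the one to rule out. Next I'll check close crops.

```bash
cat > h.py <<'E'
import numpy as np,cv2
def ray(f,px):
    K=f["camera_matrix"];k=float(f["k1"])
    d=np.array([[(px[0]-K[0,2])/K[0,0],(px[1]-K[1,2])/K[1,1]]])
    u=cv2.undistortPoints(np.array([[px]],float),K,np.array([k,0,0,0.]))[0,0]
    R=f["R"];return -R.T@f["t"], R.T@np.array([u[0],u[1],1.])
def onz(f,px,z):
    o,d=ray(f,px);return o+d*(z-o[2])/d[2]
def proj(f,X):
    p,_=cv2.projectPoints(np.array(X,float).reshape(-1,1,3),cv2.Rodrigues(f["R"])[0],f["t"],f["camera_matrix"],np.array([float(f["k1"]),0,0,0.]));return p[:,0]
def tri(f,a,g,b):
    o,d=ray(f,a);p,e=ray(g,b)
    s=np.linalg.lstsq(np.stack([d,-e],1),p-o,rcond=None)[0]
    A=o+s[0]*d;B=p+s[1]*e;return (A+B)/2,np.linalg.norm(A-B)
E
python3 - <<'E'
import numpy as np,cv2
S=np.load("scene0.npz")["img"][:,:,::-1];T=np.load("top0.npz")["img"][:,:,::-1]
def c(I,x,y,w=40,s=5):return cv2.resize(I[y-w//1:y+w,x-w:x+w],(400,300) if 0 else (380,290*0+380),interpolation=cv2.INTER_CUBIC)
a=np.hstack([c(S,428,233,38),c(T,228,227,38)]);cv2.imwrite("pics/lidc.png",cv2.resize(a,(760,380)))
b=np.hstack([c(S,263,152,38),c(T,396,196,38)]);cv2.imwrite("pics/tinc.png",b)
E
```

```text
(no output)
```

View pics/lidc.png

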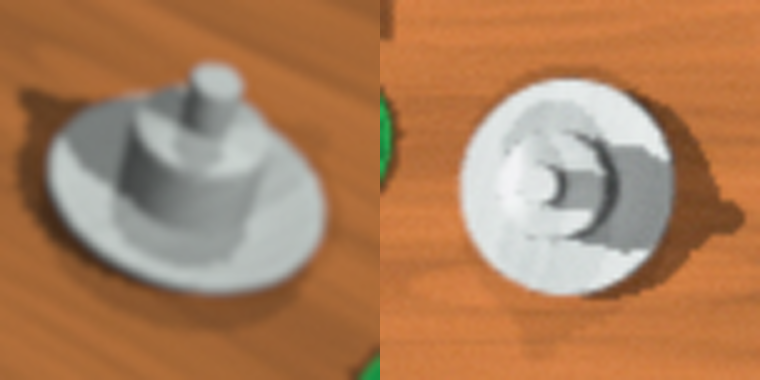

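View pics/tinc.png

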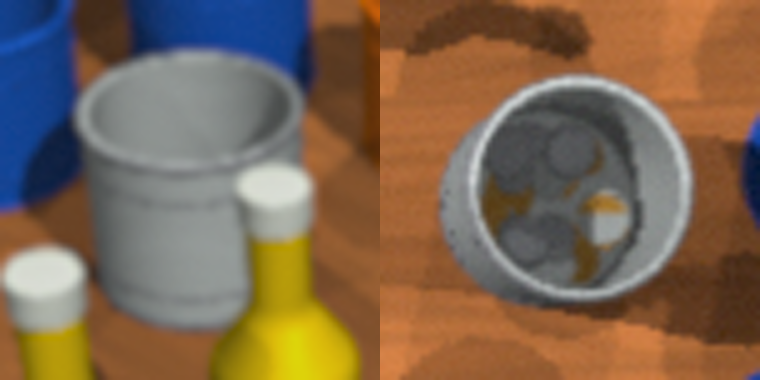

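Left crops: the wide lid with knobbed cover, flange unobstructed. Right crops: the bare-metal tin with its open rim, a bottle cap just overlapping its edge in the scene view. Both choices fit the description. Next I'll fit ellipses.

```bash
python3 - <<'E'
import numpy as np,cv2
from h import *
F={n:dict(np.load(n+"0.npz")) for n in("scene","top")}
def comp(n,x,y,w,fn):
    I=F[n]["img"]; h=cv2.cvtColor(I,cv2.COLOR_RGB2HSV)
    m=fn(h).astype(np.uint8)*255
    k=np.zeros_like(m);k[y-w:y+w,x-w:x+w]=1;m=m*k
    N,l,s,c=cv2.connectedComponentsWithStats(m)
    i=1+np.argmax(s[1:,4]);return (l==i).astype(np.uint8)*255
out=[]
E={}
for nm,n,x,y,w,fn in [("lid","top",228,227,34,lambda h:h[...,1]<70),("lid","scene",428,233,34,lambda h:h[...,1]<70),
  ("tin","top",396,196,34,lambda h:(h[...,1]<70)),("tinrim","top",398,195,34,lambda h:(h[...,1]<60)&(h[...,2]>165)),("tin","scene",263,152,34,lambda h:(h[...,1]<75))]:
    m=comp(n,x,y,w,fn);c=max(cv2.findContours(m,cv2.RETR_EXTERNAL,cv2.CHAIN_APPROX_NONE)[0],key=len)
    e=cv2.fitEllipse(cv2.convexHull(c));print(nm,n,e,cv2.boundingRect(c))
    v=F[n]["img"][:,:,::-1].copy();cv2.drawContours(v,[c],-1,(0,0,255),1)
    out.append(cv2.resize(v[y-38:y+38,x-38:x+38],(260,260),interpolation=cv2.INTER_NEAREST))
out.append(out[0]*0)
cv2.imwrite("pics/m1.png",np.vstack([np.hstack(out[:3]),np.hstack(out[3:])]))
E
```

```text
lid top ((227.08047485351562, 225.86764526367188), (42.74811553955078, 43.61615753173828), 38.40790939331055) (206, 205, 43, 43)
lid scene ((427.01983642578125, 230.93545532226562), (45.05214309692383, 55.454322814941406), 109.65509796142578) (399, 208, 56, 46)
tin top ((395.1358642578125, 196.3857879638672), (45.97703552246094, 51.18160629272461), 68.83072662353516) (370, 173, 51, 46)
tinrim top ((397.53375244140625, 194.41378784179688), (42.879554748535156, 43.98432922363281), 112.0801773071289) (376, 173, 44, 39)
tin scene ((262.3079833984375, 149.76820373535156), (51.90864562988281, 58.435791015625), 2.741598129272461) (239, 124, 49, 56)
```

View pics/m1.png

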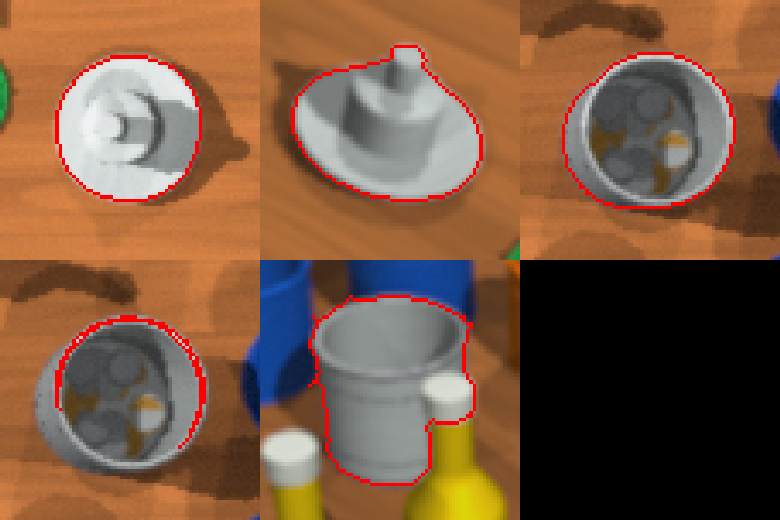

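```bash
cat >> h.py <<'E'
def mask(f,x,y,w,fn):
    h=cv2.cvtColor(f["img"],cv2.COLOR_RGB2HSV)
    m=fn(h).astype(np.uint8)*255
    k=np.zeros_like(m);k[max(0,y-w):y+w,max(0,x-w):x+w]=1;m=m*k
    N,l,s,c=cv2.connectedComponentsWithStats(m)
    i=1+np.argmax(s[1:,4]);return (l==i).astype(np.uint8)*255
def contour(m):
    return max(cv2.findContours(m,cv2.RETR_EXTERNAL,cv2.CHAIN_APPROX_NONE)[0],key=len)[:,0].astype(float)
def circ(f,c,z):
    P=np.array([onz(f,p,z)[:2] for p in c])
    A=np.c_[2*P,np.ones(len(P))]
    for it in range(3):
        s=np.linalg.lstsq(A,(P**2).sum(1),rcond=None)[0];R=np.sqrt(s[2]+s[0]**2+s[1]**2)
        e=np.abs(np.hypot(*(P-s[:2]).T)-R);k=e<max(2.*np.median(e),.0015);A=A[k];P=P[k]
    return s[:2],R,e.mean()
E
python3 - <<'E'
from h import *
F={n:dict(np.load(n+"0.npz")) for n in("scene","top")}
S,T=F["scene"],F["top"]
lt=contour(mask(T,228,227,34,lambda h:h[...,1]<70))
ls=contour(mask(S,428,233,34,lambda h:h[...,1]<70)); ls=ls[(ls[:,1]>232)|(ls[:,0]<412)]
tt=contour(mask(T,396,196,34,lambda h:h[...,1]<70)); tt=tt[(tt[:,0]>397)|((tt[:,1]<181)&(tt[:,0]>388))]; tt=tt[tt[:,1]<214]
ts=contour(mask(S,263,152,34,lambda h:h[...,1]<75)); ts=ts[(ts[:,1]<140)]
for nm,a,b,zs in (("lid",lt,ls,(.0,.01,.014,.018,.025)),("tin",tt,ts,(.085,.095,.1,.105,.11,.12))):
    for z in zs:
        p=circ(T,a,z);q=circ(S,b,z);print(nm,z,p[0].round(4),p[1].round(4),p[2].round(5),q[0].round(4),q[1].round(4),q[2].round(5),(p[0]-q[0]).round(4))
# knob top: small bright top
E
```

```text
lid 0.0 [0.434  0.2414] 0.0613 0.00061 [0.4157 0.2316] 0.0629 0.00051 [0.0183 0.0098]
lid 0.01 [0.4338 0.239 ] 0.0607 0.00061 [0.4258 0.235 ] 0.0619 0.00053 [0.008 0.004]
lid 0.014 [0.4337 0.238 ] 0.0605 0.00062 [0.4299 0.2364] 0.0615 0.00053 [0.0038 0.0016]
lid 0.018 [0.4336 0.237 ] 0.0603 0.00062 [0.434  0.2377] 0.0611 0.00052 [-0.0003 -0.0007]
lid 0.025 [0.4335 0.2354] 0.0599 0.00061 [0.4411 0.2401] 0.0604 0.00052 [-0.0076 -0.0047]
tin 0.085 [ 0.5041 -0.2332] 0.06 0.00059 [ 0.4803 -0.2551] 0.0623 0.00048 [0.0239 0.0219]
tin 0.095 [ 0.5032 -0.2309] 0.0594 0.00058 [ 0.4909 -0.242 ] 0.0612 0.00047 [0.0123 0.0111]
tin 0.1 [ 0.5027 -0.2298] 0.0591 0.00058 [ 0.4962 -0.2355] 0.0606 0.00047 [0.0065 0.0057]
tin 0.105 [ 0.5022 -0.2287] 0.0588 0.00057 [ 0.5015 -0.229 ] 0.06 0.00046 [0.0007 0.0003]
tin 0.11 [ 0.5018 -0.2276] 0.0585 0.00057 [ 0.5068 -0.2224] 0.0594 0.00046 [-0.005  -0.0051]
tin 0.12 [ 0.5008 -0.2253] 0.0578 0.00057 [ 0.5174 -0.2094] 0.0583 0.00045 [-0.0166 -0.0159]
```

Both views agree. The lid is at (0.4338, 0.2373) with its flange top at 18 mm. The tin is at (0.502, -0.2288) with its rim at 105 mm. I'll travel above the bottles and approach the throat.

```bash
python3 - <<'E'
from station import r
from h import *
L=[.4338,.2373];o=r.observe()
p=o["tcp_pos"]
r.servo_line([p[0],p[1],.33],vel=.25)
r.reach([*L,.33],[180,0,28.7]);print(r.observe()["clock"],r.observe()["joints"].round(1))
r.servo_line([*L,.12],vel=.25)
o=r.observe();print(o["clock"],o["tcp_pos"],o["ee_rot"],o["force"])
for n in ("scene","top"):
    f=r.grab_frame(n);cv2.imwrite(f"pics/{n}1.png",f["img"][:,:,::-1])
    x,y=(428,220) if n=="scene" else (228,215)
    cv2.imwrite(f"pics/{n}1c.png",cv2.resize(f["img"][y-60:y+60,x-60:x+60,::-1],(400,400),interpolation=cv2.INTER_CUBIC))
cv2.imwrite("pics/c1.png",np.hstack([cv2.imread("pics/scene1c.png"),cv2.imread("pics/top1c.png")]))
E
```

```text
3.6 [20.5  6.4 84.7 -0.  88.9 -8.1]
4.5917 [0.43480858 0.23752177 0.12091476] [ 1.79983327e+02 -1.15372513e-01  2.86835200e+01] [-0.66418515  0.08056981  1.03341143]
```

View pics/c1.png

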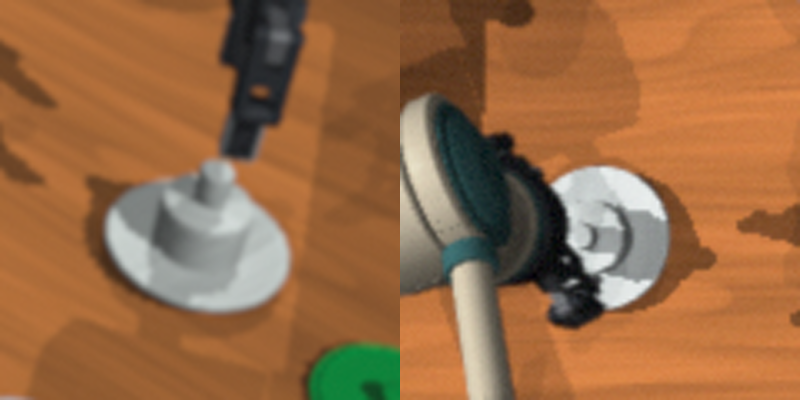

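```bash
python3 - <<'E'
from h import *
S=dict(np.load("scene0.npz"));T=dict(np.load("top0.npz"))
for f,x,y in((S,428,220),(T,228,215)):
    for X in([.4348,.2375,.121],[.4348,.2375,.134],[.434,.2373,.082],[.434,.2373,.018]):
        p=proj(f,X)[0];print(p.round(1),((p-[x-60,y-60])*400/120).round())
I=cv2.imread("pics/scene1.png");cv2.imwrite("pics/s1d.png",cv2.resize(I[130:270,360:520],(800,600)[:1]*1+(700,),interpolation=cv2.INTER_CUBIC)[:600])
E
```

```text
[436.2 197.9] [227. 126.]
[437.7 193. ] [232. 110.]
[432.2 211.5] [214. 172.]
[426.  232.4] [193. 241.]
[217.3 224.7] [164. 232.]
[215.9 224.6] [160. 232.]
[221.2 225.3] [177. 234.]
[227.  225.7] [197. 236.]
```

View pics/s1d.png

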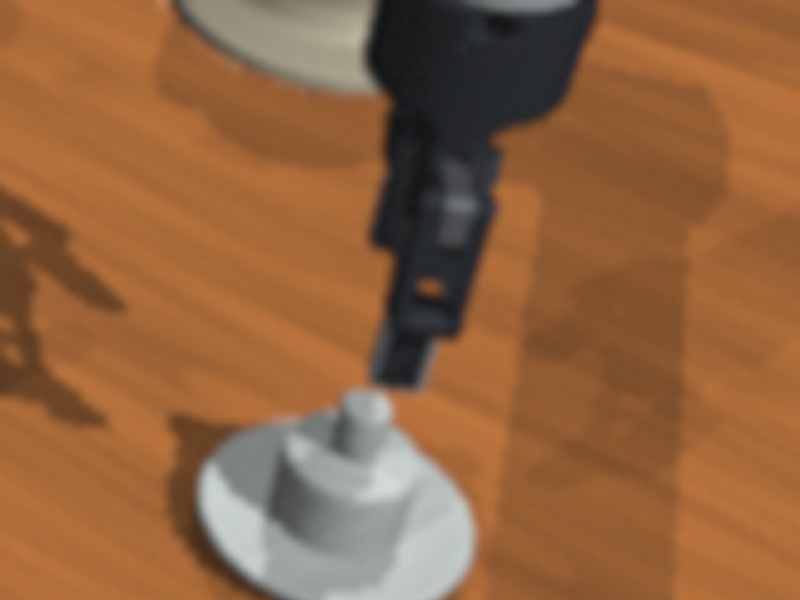

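The gripper is centred over the knob and the fingers are clear of it. Descending with a force guard.

```bash
python3 - <<'E'
from station import r
from h import *
s=r.servo_line([.4335,.2372,.045],vel=.15,until_force=8);o=r.observe();print(s,o["tcp_pos"],o["force"])
s=s or r.servo_line([.4335,.2372,.018],vel=.06,until_force=6);r.wait(.2)
o=r.observe();print(s,o["clock"],o["tcp_pos"],o["force"])
f=r.grab_frame("scene");cv2.imwrite("pics/s2.png",cv2.resize(f["img"][150:270,350:510,::-1],(800,600),interpolation=cv2.INTER_CUBIC))
E
```

```text
False [0.43428009 0.23752123 0.04572822] [-0.03008626 -0.37601328  0.49858478]
False 6.1417 [0.43380882 0.23733004 0.01827132] [0.32124292 0.31042412 0.02979252]
```

View pics/s2.png

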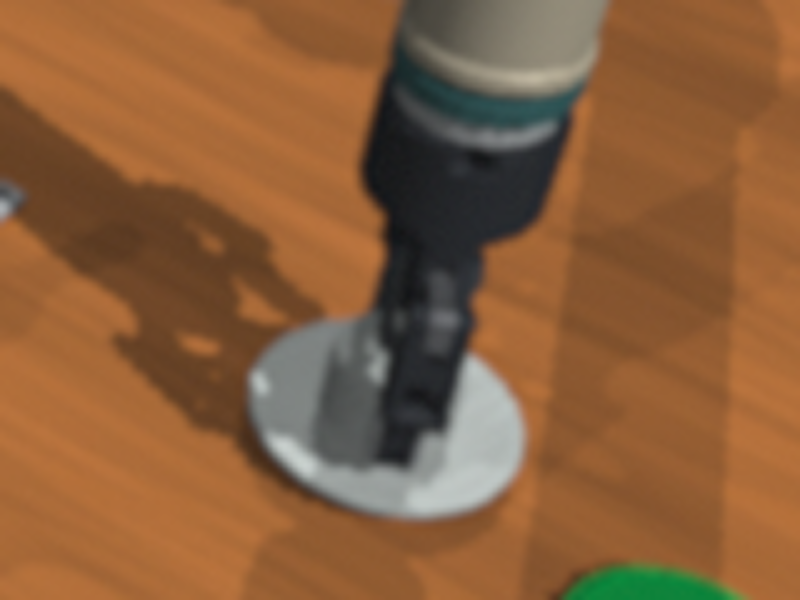

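The near finger stands on the outer side of the throat with no contact. Closing and lifting.

```bash
python3 - <<'E'
from station import r
from h import *
r.move_gripper(.05,60);o=r.observe();print(o["clock"],o["finger_gap"],o["tcp_pos"],o["force"])
r.servo_line([.4335,.2372,.05],vel=.06);o=r.observe();print(o["finger_gap"],o["force"],o["torque"])
r.servo_line([.4335,.2372,.20],vel=.25);r.wait(.2);o=r.observe();print(o["clock"],o["finger_gap"],o["tcp_pos"],o["force"])
for n in ("scene","top"):
    f=r.grab_frame(n);np.savez(n+"3.npz",**f);cv2.imwrite(f"pics/{n}3.png",f["img"][:,:,::-1])
    x,y=proj(f,[.434,.237,.2])[0].astype(int);print(n,x,y)
    cv2.imwrite(f"pics/{n}3c.png",cv2.resize(f["img"][y-50:y+50,x-50:x+50,::-1],(400,400),interpolation=cv2.INTER_CUBIC))
cv2.imwrite("pics/c3.png",np.hstack([cv2.imread("pics/scene3c.png"),cv2.imread("pics/top3c.png")]))
E
```

```text
6.55 0.059079981691352305 [0.43369319 0.23728749 0.01846256] [-0.03557126  0.67576907  5.47566489]
0.05916141236956812 [ 0.12632408  0.2143771  -3.26471235] [0.00038378 0.00398522 0.019423  ]
8.1833 0.05831251242321656 [0.43241786 0.23677825 0.19809181] [-1.10120684 -0.14338717 -2.55543845]
scene 445 166
top 208 224
```

View pics/c3.png

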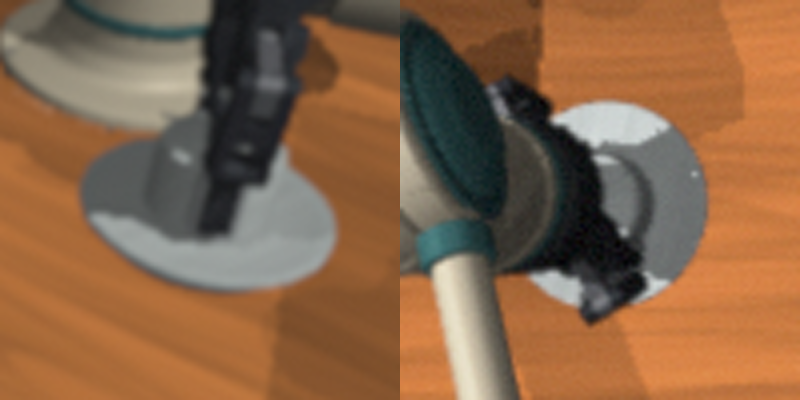

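The pair hangs level in the jaws with its cover in place. I'll measure the lid relative to the tool from the flange edge.

```bash
python3 - <<'E'
from h import *
S=dict(np.load("scene3.npz"));T=dict(np.load("top3.npz"))
ms=mask(S,445,170,45,lambda h:(h[...,1]<60)&(h[...,2]>75));mt=mask(T,210,226,45,lambda h:(h[...,1]<60)&(h[...,2]>75))
a=contour(mt);b=contour(ms)
# flange edges only: hull-adjacent low part
a=a[(a[:,0]>222)];b=b[(b[:,1]>168)]
for z in(.178,.188,.193,.198,.203,.208,.218):
    p=circ(T,a,z);q=circ(S,b,z);print(z,p[0].round(4),p[1].round(4),p[2].round(5),q[0].round(4),q[1].round(4),q[2].round(5),(p[0]-q[0]).round(4))
o=[]
for f,c,x,y in((S,b,445,166),(T,a,208,224)):
    v=f["img"][:,:,::-1].copy()
    for p in c.astype(int): v[p[1],p[0]]=(0,0,255)
    o.append(cv2.resize(v[y-50:y+50,x-50:x+50],(400,400),interpolation=cv2.INTER_NEAREST))
cv2.imwrite("pics/m3.png",np.hstack(o))
E
```

```text
0.178 [0.4342 0.247 ] 0.0635 0.00054 [0.4109 0.2325] 0.059 0.00067 [0.0233 0.0145]
0.188 [0.434  0.2437] 0.0625 0.00056 [0.4254 0.2372] 0.0576 0.00065 [0.0086 0.0065]
0.193 [0.4338 0.2422] 0.0622 0.00056 [0.4326 0.2396] 0.057 0.00065 [0.0012 0.0026]
0.198 [0.4337 0.2407] 0.0618 0.00056 [0.4398 0.2419] 0.0563 0.00064 [-0.0061 -0.0012]
0.203 [0.4336 0.2392] 0.0615 0.00055 [0.447  0.2443] 0.0556 0.00063 [-0.0135 -0.0051]
0.208 [0.4335 0.2378] 0.0611 0.00055 [0.4543 0.2467] 0.0549 0.00062 [-0.0208 -0.0089]
0.218 [0.4332 0.2348] 0.0604 0.00054 [0.4687 0.2514] 0.0536 0.00061 [-0.0355 -0.0166]
```

View pics/m3.png

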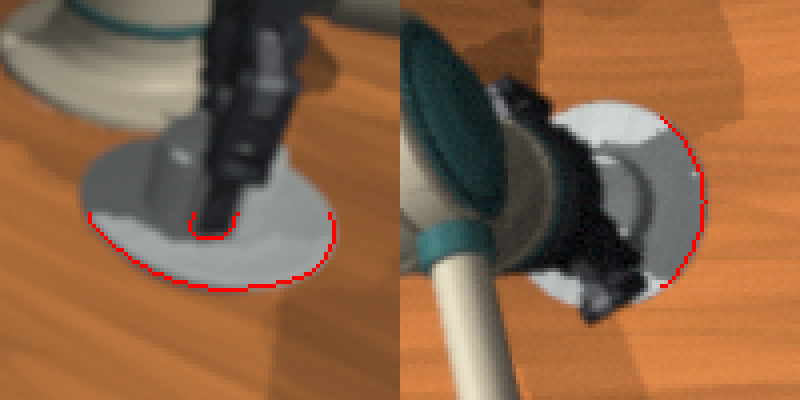

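The scene arc is contaminated by the finger outline. I'll refit with the radius fixed, using only the outer edge points.

```bash
cat >> h.py <<'E'
from scipy.optimize import least_squares
def circR(f,c,z,R,x0):
    P=np.array([onz(f,p,z)[:2] for p in c])
    s=least_squares(lambda x:np.hypot(P[:,0]-x[0],P[:,1]-x[1])-R,x0,loss="soft_l1",f_scale=.001)
    return s.x,np.abs(s.fun).mean()
E
python3 - <<'E'
from h import *
S=dict(np.load("scene3.npz"));T=dict(np.load("top3.npz"))
a=contour(mask(T,210,226,45,lambda h:(h[...,1]<60)&(h[...,2]>75)));b=contour(mask(S,445,170,45,lambda h:(h[...,1]<60)&(h[...,2]>75)))
h=cv2.convexHull(b.astype(np.float32));b=np.array([p for p in b if cv2.pointPolygonTest(h,(float(p[0]),float(p[1])),True)<1.0])
b=b[b[:,1]>172]
A=[]
for p in a: A.append(p)
a=np.array(A);a=a[(a[:,0]>222)|((a[:,1]<203)&(a[:,0]>200))]
for z in(.188,.193,.196,.198,.203,.208):
    p=circR(T,a,z,.0605,[.433,.237]);q=circR(S,b,z,.061,[.433,.237]);print(z,p[0].round(4),p[1].round(5),q[0].round(4),q[1].round(5),(p[0]-q[0]).round(4))
E
```

```text
0.188 [0.4336 0.2413] 0.00071 [0.4221 0.2346] 0.00113 [0.0115 0.0067]
0.193 [0.4333 0.2403] 0.00073 [0.4288 0.2364] 0.00116 [0.0045 0.0039]
0.196 [0.4331 0.2396] 0.00074 [0.4329 0.2374] 0.00118 [0.0003 0.0022]
0.198 [0.433  0.2392] 0.00075 [0.4356 0.2381] 0.0012 [-0.0026  0.0011]
0.203 [0.4327 0.2381] 0.00077 [0.4423 0.2398] 0.00126 [-0.0096 -0.0016]
0.208 [0.4324 0.2371] 0.00079 [0.4491 0.2415] 0.00135 [-0.0167 -0.0044]
```

The flange top is at about 0.197 and the centre is within about 1 mm of the tool axis. Carrying it over to the tin.

```bash
python3 - <<'E'
from station import r
from h import *
r.servo_line([.4335,.2372,.33],vel=.25)
r.reach([.502,-.2288,.33],[180,0,-24.5]);o=r.observe();print(o["clock"],o["joints"].round(1),o["tcp_pos"],o["finger_gap"])
r.servo_line([.502,-.2288,.17],vel=.2);r.wait(.3);o=r.observe();print(o["clock"],o["tcp_pos"],o["ee_rot"],o["force"],o["finger_gap"])
for n in ("scene","top"):
    f=r.grab_frame(n);np.savez(n+"4.npz",**f);cv2.imwrite(f"pics/{n}4.png",f["img"][:,:,::-1])
    x,y=proj(f,[.502,-.2288,.15])[0].astype(int);print(n,x,y)
    cv2.imwrite(f"pics/{n}4c.png",cv2.resize(f["img"][y-50:y+50,x-50:x+50,::-1],(400,400),interpolation=cv2.INTER_CUBIC))
cv2.imwrite("pics/c4.png",np.hstack([cv2.imread("pics/scene4c.png"),cv2.imread("pics/top4c.png")]))
E
```

```text
10.6667 [-31.6  11.5  78.3   0.   90.2  -7.2] [ 0.50221574 -0.22767693  0.32992431] 0.05895229567530019
11.9167 [ 0.5023725  -0.22904011  0.17086069] [ 1.79988702e+02 -9.52005843e-02 -2.45023197e+01] [ 0.22396997  0.40087597 -2.52532802] 0.059238288180832904
scene 260 120
top 401 193
```

View pics/c4.png

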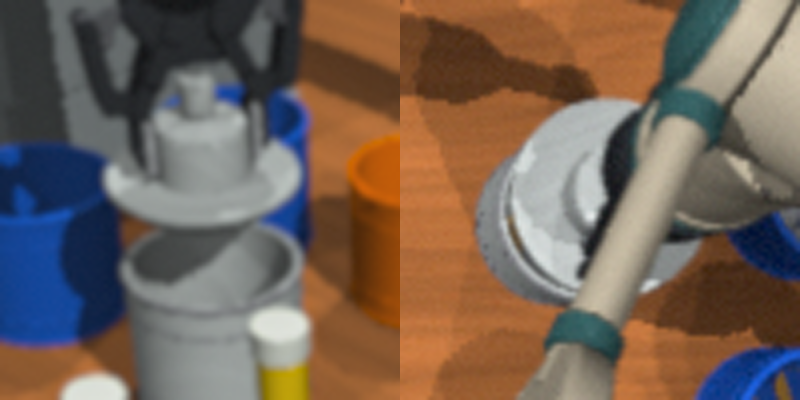

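```bash
python3 - <<'E'
from h import *
S=dict(np.load("scene4.npz"));T=dict(np.load("top4.npz"))
b0=contour(mask(S,260,112,40,lambda h:(h[...,1]<50)&(h[...,2]>95)))
a0=contour(mask(T,403,193,45,lambda h:(h[...,1]<60)&(h[...,2]>95)))
hull=lambda c:cv2.convexHull(c.astype(np.float32))
# flange edge in scene: lower-left/lower arc; y in crop 175..222 -> 114..125
b=b0[(b0[:,1]>112)&(b0[:,1]<126)]
a=a0[(a0[:,1]<175+30)&(a0[:,0]<412)]
h=hull(a);a=np.array([p for p in a if cv2.pointPolygonTest(h,(float(p[0]),float(p[1])),True)<1.2])
o=[]
for f,c,x,y in((S,b,260,120),(T,a,401,193)):
    v=f["img"][:,:,::-1].copy()
    for p in c.astype(int): v[p[1],p[0]]=(0,0,255)
    o.append(cv2.resize(v[y-50:y+50,x-50:x+50],(400,400),interpolation=cv2.INTER_NEAREST))
cv2.imwrite("pics/m4.png",np.hstack(o))
for z in (.16,.165,.17,.175):
    print(z,circR(T,a,z,.0605,[.502,-.229]),circR(S,b,z,.061,[.502,-.229]))
for z in(.168,.105):print(proj(S,[.502,-.2288,z]),proj(S,[.502-.061*.75,-.2288-.061*.66*0,z]))
E
```

```text
0.16 (array([ 0.50160508, -0.2078233 ]), np.float64(0.012075468037334726)) (array([ 0.49292815, -0.23969157]), np.float64(0.002340471581428385))
0.165 (array([ 0.50063717, -0.20714556]), np.float64(0.012140888942050732)) (array([ 0.49827584, -0.23291325]), np.float64(0.002445394533418101))
0.17 (array([ 0.49965326, -0.2064677 ]), np.float64(0.012205427307926115)) (array([ 0.50358018, -0.22599226]), np.float64(0.002613043993129809))
0.175 (array([ 0.49864812, -0.20579195]), np.float64(0.012270706568554935)) (array([ 0.50887752, -0.21899585]), np.float64(0.002805310247682908))
[[260.22744993 113.66667177]] [[273.60857156 107.63415833]]
[[262.05866754 135.42249226]] [[274.85451997 129.06060317]]
```

View pics/m4.png

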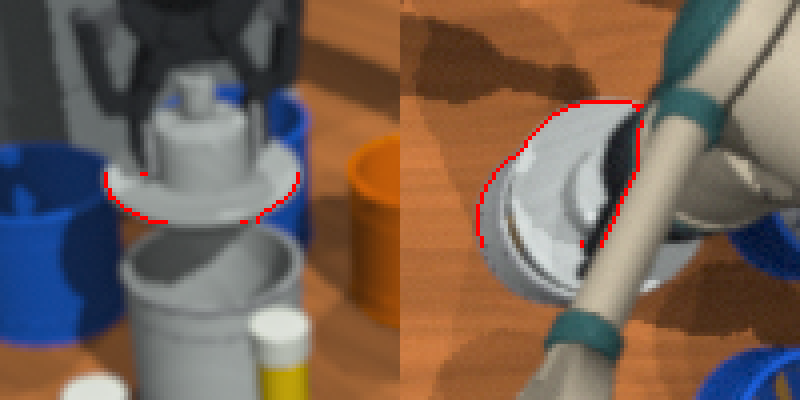

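In the scene view the flange arc is centred at about (260.5,113) against a predicted (260.2,113.7), so it's aligned to about 1 mm. I'm not using the top arc because the tin wall contaminates it. Lowering with a force stop.

```bash
python3 - <<'E'
from station import r
from h import *
x=[.5018,-.2287]
s=r.servo_line([*x,.126],vel=.15,until_force=8);o=r.observe();print(s,o["tcp_pos"],o["force"])
if not s:
    s=r.servo_line([*x,.1065],vel=.025,until_force=6);r.wait(.1)
o=r.observe();print(s,o["clock"],o["tcp_pos"],o["force"],o["torque"],o["finger_gap"])
for n in ("scene","top"):
    f=r.grab_frame(n);np.savez(n+"5.npz",**f)
    X,Y=proj(f,[.502,-.2288,.11])[0].astype(int)
    cv2.imwrite(f"pics/{n}5c.png",cv2.resize(f["img"][Y-40:Y+40,X-40:X+40,::-1],(400,400),interpolation=cv2.INTER_CUBIC))
cv2.imwrite("pics/c5.png",np.hstack([cv2.imread("pics/scene5c.png"),cv2.imread("pics/top5c.png")]))
E
```

```text
False [ 0.50176187 -0.22870003  0.12587098] [-0.28926113  0.41207326 -2.25707376]
True 13.2 [ 0.5016353  -0.22857359  0.10945054] [-0.95213227 -0.60782467  5.73656628] [-0.03118462 -0.06619473 -0.00555276] 0.0590639548653259
```

View pics/c5.png

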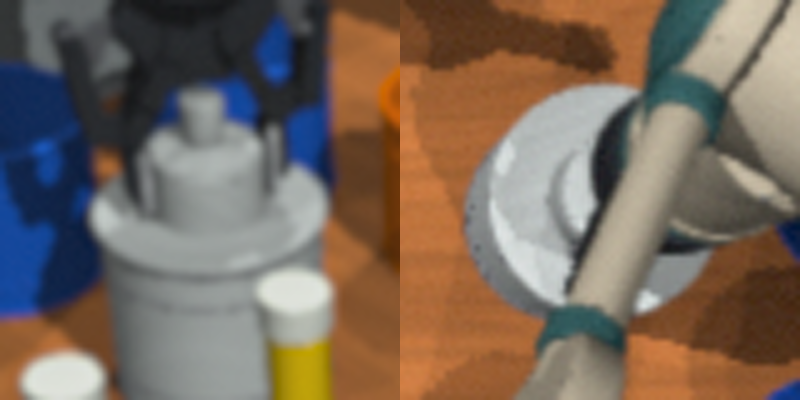

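Contact came at TCP z 0.1095, where a home lid should put it, and the flange meets the rim all round. Opening, backing off straight up and looking.

```bash
python3 - <<'E'
from station import r
from h import *
r.move_gripper(.085);o=r.observe();print(o["clock"],o["finger_gap"],o["force"],o["tcp_pos"])
p=o["tcp_pos"]
r.servo_line([p[0],p[1],.20],vel=.12);r.servo_line([p[0],p[1],.33],vel=.25)
r.reach([.35,-.28,.33],[180,0,-24.5]);o=r.observe();print(o["clock"],o["force"])
for n in ("scene","top"):
    f=r.grab_frame(n);np.savez(n+"6.npz",**f);cv2.imwrite(f"pics/{n}6.png",f["img"][:,:,::-1])
    X,Y=proj(f,[.502,-.2288,.11])[0].astype(int);print(X,Y)
    cv2.imwrite(f"pics/{n}6c.png",cv2.resize(f["img"][Y-40:Y+40,X-40:X+40,::-1],(400,400),interpolation=cv2.INTER_CUBIC))
cv2.imwrite("pics/c6.png",np.hstack([cv2.imread("pics/scene6c.png"),cv2.imread("pics/top6c.png")]))
E
```

```text
13.6833 0.08511422803932334 [0.14791588 0.76221102 0.38028588] [ 0.50048776 -0.22789006  0.10807535]
15.95 [ 0.25321024  0.47416787 -0.17732915]
261 133
397 195
```

View pics/c6.png

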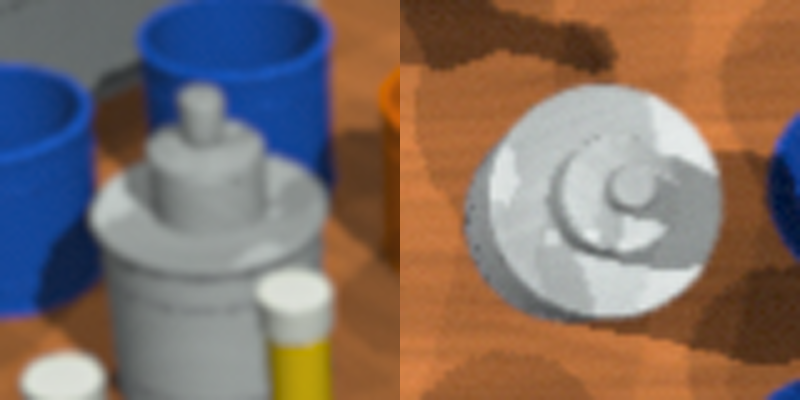

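The lid sits level with the flange on the rim. The knob top is at about (261.2,111.6) in scene and (403.2,192.2) in top. Measuring the flange plane and knob.

```bash
python3 - <<'E'
from h import *
S=dict(np.load("scene6.npz"));T=dict(np.load("top6.npz"))
print("knob",tri(S,(261.2,111.6),T,(403.2,192.2)))
a=contour(mask(T,398,195,40,lambda h:(h[...,1]<60)&(h[...,2]>75)))
b=contour(mask(S,261,140,42,lambda h:(h[...,1]<60)&(h[...,2]>75)))
a=a[(a[:,0]>400)|((a[:,1]<178)&(a[:,0]>390))]
# scene: upper side arcs of flange: left & right edge above rim
b=b[(b[:,1]>126)&(b[:,1]<140)]
c=221; 
for z in(.099,.104,.109,.114,.119):
    p=circR(T,a,z,.0605,[.502,-.229]);q=circR(S,b,z,.061,[.502,-.229]);print(z,p[0].round(4),p[1].round(5),q[0].round(4),q[1].round(5),(p[0]-q[0]).round(4))
o=[]
for f,c,x,y in((S,b,261,133),(T,a,397,195)):
    v=f["img"][:,:,::-1].copy()
    for p in c.astype(int): v[p[1],p[0]]=(0,0,255)
    o.append(cv2.resize(v[y-40:y+40,x-40:x+40],(400,400),interpolation=cv2.INTER_NEAREST))
cv2.imwrite("pics/m6.png",np.hstack(o))
E
```

```text
knob (array([ 0.50172997, -0.22630468,  0.17478418]), np.float64(0.002179900888108218))
0.099 [ 0.5036 -0.2303] 0.00069 [ 0.4904 -0.241 ] 0.00169 [0.0132 0.0108]
0.104 [ 0.5031 -0.2287] 0.00067 [ 0.4963 -0.234 ] 0.00134 [0.0068 0.0053]
0.109 [ 0.5025 -0.2272] 0.00066 [ 0.5021 -0.227 ] 0.00109 [ 0.0004 -0.0003]
0.114 [ 0.5019 -0.2257] 0.00069 [ 0.5079 -0.22  ] 0.00101 [-0.0059 -0.0057]
0.119 [ 0.5014 -0.2242] 0.00074 [ 0.5138 -0.2128] 0.00112 [-0.0124 -0.0114]
```

View pics/m6.png

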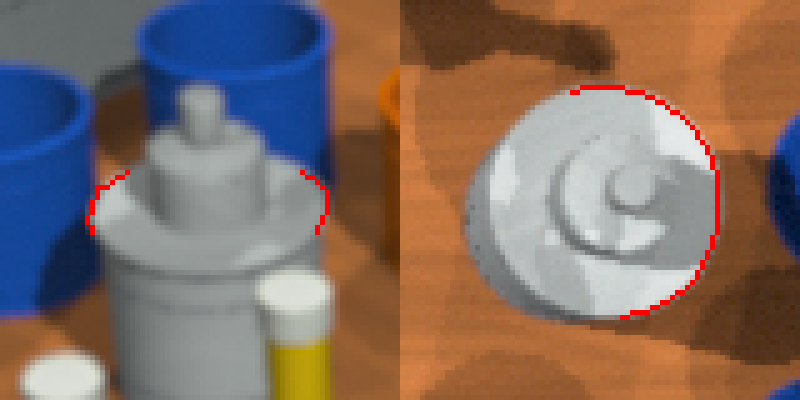

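The flange top is at 0.109 in both views, so the lid is fully home. The axis is about (0.502, -0.227) and the knob top is at about 0.174. Going for the knob with partly opened fingers.

```bash
python3 - <<'E'
from station import r
from h import *
x=[.502,-.227]
r.move_gripper(.055,40)
r.reach([*x,.33],[180,0,-24.5])
r.servo_line([*x,.20],vel=.2);r.wait(.2);o=r.observe();d=o["tcp_pos"]-[*x,.2];print(o["clock"],d,o["force"])
s=r.servo_line([*x,.1505],vel=.06,until_force=4);r.wait(.2);o=r.observe();print(s,o["clock"],o["tcp_pos"],o["force"])
f=r.grab_frame("scene")
cv2.imwrite("pics/s7.png",cv2.resize(f["img"][80:160,215:315,::-1],(750,600),interpolation=cv2.INTER_CUBIC))
E
```

```text
18.1417 [ 0.00065025 -0.00052728  0.00147427] [-0.90608115 -0.57161959  0.32202784]
False 19.3167 [ 0.50223484 -0.22711861  0.15093626] [-0.70478069  0.13987141  0.78818723]
```

View pics/s7.png

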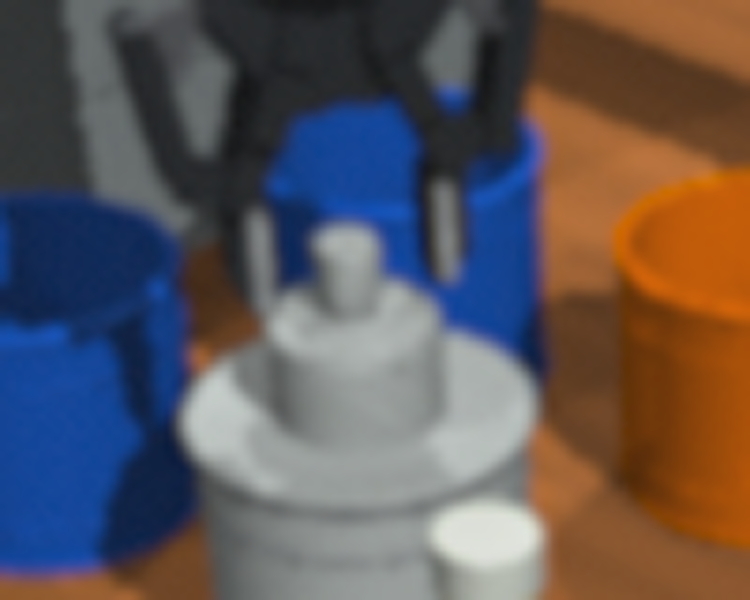

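The tips straddle the knob, left (262,305) and right (445,275), with the knob midway and no contact. Closing and lifting slowly.

```bash
python3 - <<'E'
from station import r
from h import *
r.move_gripper(.012,45);o=r.observe();p=o["tcp_pos"];print(o["clock"],o["finger_gap"],p,o["force"])
r.servo_line([.502,-.227,.18],vel=.04);o=r.observe();print(o["finger_gap"],o["tcp_pos"],o["force"],o["torque"])
r.servo_line([.502,-.227,.240],vel=.1);r.wait(.4);o=r.observe();print(o["clock"],o["finger_gap"],o["tcp_pos"],o["force"])
for n in ("scene","top"):
    f=r.grab_frame(n);np.savez(n+"8.npz",**f);cv2.imwrite(f"pics/{n}8.png",f["img"][:,:,::-1])
    X,Y=proj(f,[.502,-.2288,.15])[0].astype(int);print(X,Y)
    cv2.imwrite(f"pics/{n}8c.png",cv2.resize(f["img"][Y-50:Y+50,X-50:X+50,::-1],(400,400),interpolation=cv2.INTER_CUBIC))
cv2.imwrite("pics/c8.png",np.hstack([cv2.imread("pics/scene8c.png"),cv2.imread("pics/top8c.png")]))
E
```

```text
19.775 0.02086734342422966 [ 0.50210422 -0.22708108  0.1507801 ] [-0.59005523  0.76958817  2.29074109]
0.020350346340296623 [ 0.50182889 -0.22688579  0.17983981] [ 0.13879963  0.51284213 -1.45678448] [-0.02637163 -0.0043879  -0.00151533]
21.8167 0.02030659456190623 [ 0.50190014 -0.22694222  0.23968526] [-0.09903443 -0.69060518 -1.11429035]
260 120
401 193
```

View pics/c8.png

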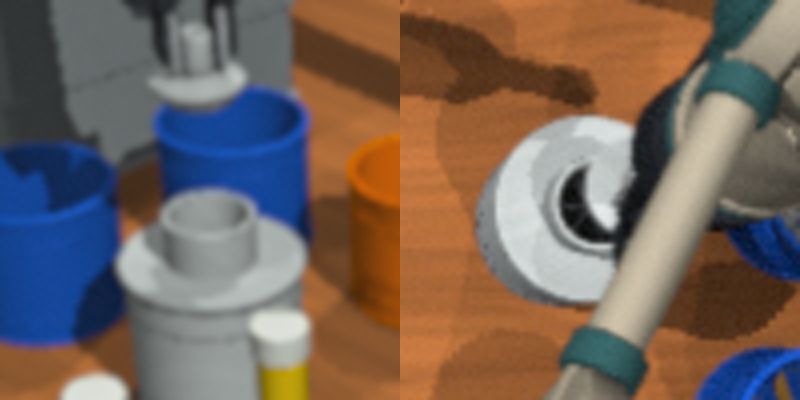

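View pics/scene8.png

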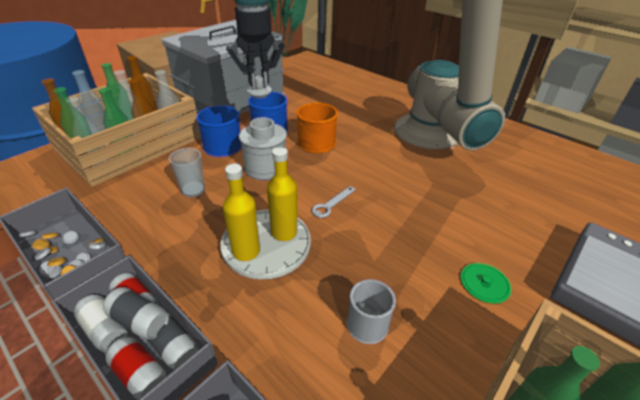

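The cover is held at scene (258,102), about 89 mm above its place. The throat is empty and the lid is on the tin. Last check: re-measure the lid, look for any slip, and compare the bystanders with the first picture.

```bash
python3 - <<'E'
from station import r
from h import *
S=r.grab_frame("scene");T=r.grab_frame("top");o=r.observe();print(o["finger_gap"],o["tcp_pos"],o["clock"])
S6=dict(np.load("scene6.npz"))
fn=lambda h:(h[...,1]<60)&(h[...,2]>75)
for f in(S6,S):
    b=contour(mask(f,261,140,42,fn));b=b[(b[:,1]>126)&(b[:,1]<140)&((b[:,0]<250)|(b[:,0]>274))]
    print(circR(f,b,.109,.061,[.502,-.229]))
S0=dict(np.load("scene0.npz"))
d=cv2.absdiff(S["img"],S0["img"]).max(2)
for n,(x,y,w) in dict(bottles=(262,215,55),opener=(334,202,22),green=(486,283,25),tumbler=(187,172,20),small=(371,310,30),blue1=(219,130,20),orange=(317,127,18)).items():
    print(n,(d[y-w:y+w,x-w:x+w]>50).mean().round(4))
a=contour(mask(S0,263,152,34,lambda h:h[...,1]<75));c=contour(mask(S,263,160,30,lambda h:h[...,1]<75))
print([ (q[(q[:,1]>155)&(q[:,1]<162)][:,0].min(),q[:,1].max()) for q in(a,c)])
E
```

```text
0.020403635326684273 [ 0.50198962 -0.22698191  0.2399622 ] 22.0167
(array([ 0.50206573, -0.22696016]), np.float64(0.0010934983095156248))
(array([ 0.50161315, -0.22684419]), np.float64(0.0013826552991500398))
bottles 0.0
opener 0.0
green 0.0
tumbler 0.0
small 0.0
blue1 0.0488
orange 0.0
[(np.float64(243.0), np.float64(179.0)), (np.float64(243.0), np.float64(179.0))]
```

```bash
python3 -c "
from station import r
r.sign_off();o=r.observe();print(o['clock'],o['finger_gap'],o['tcp_pos'])"
```

```text
the job is handed in; nothing more can be done
the job is handed in; nothing more can be done
```

The job is handed in at about 22 s of the 58 s allowed. I gripped the wide lid by its throat with the cover in it, set the pair on the bare-metal tin and let go. Then I lifted the cover by its knob and was still holding it about 89 mm above its place.

**Lid seating:** after release, two views agreed on a flange top at 0.109 m, which is fully home. After the cover came off, the scene view showed the lid within 0.5 mm of where it had been.

**Grip:** the fingers were steady at 20.4 mm, slightly under the stated 22 mm knob, with no sign of slip.

**Tin and bystanders:** the tin outline was unchanged. The bottles, opener, silicone lid, tumbler, small tin and orange tin showed no pixel changes. The patch around one blue tin changed by 5%. I put that down to shadow or overlap with the lid and did not check it further.

**Checks that failed or disagreed:**
- Just before placing, the top-view fit of the lid was spoiled by the tin wall and the arm, so I relied on the scene view and the contact height.
- The knob measurement from the two views had a 2 mm residual.
- In the first look after lifting the pair, the scene-view edge was contaminated by a finger. The refit agreed with the tool position to 1–2 mm.

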